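# Wedge the stub post tight in its socket

### The arm

A 6-joint arm with a two-finger parallel gripper is mounted at the origin on the work surface. World frame = base frame: x ahead of the robot, y to its left, z up, the work surface at z = 0. Lengths are in mm, angles in rad, forces in N, time in s.
With the tool pointing down it reaches from about 400 to 925 mm from the base axis. Payload 12.5 kg.
Tool frame: the origin (TCP) lies midway between the tips of the shut fingers; the grasp point (between the pads) lies 19 mm behind it (env.pinch_z is the distance from the TCP to the grasp point, in mm); z points along the fingers, y is the line along which they close (so a half turn about z gives the same grasp; the last joint's range is limited). The gripper opens to 95 mm and grips with 3 to 60 N. Pads are 20 mm wide; open, the fingers measure 119 mm over their backs; the gripper's body (75 mm by 180 mm) begins 59 mm behind the grasp point.
Start: joints at [1.083, 0.491, 1.559, -0, 1.092, -0.106], TCP at [232.855, 580.022, 214.661] pointing down, gripper open.
Joint ranges: [-3.1, 3.1], [-0.84, 2.19], [0.05, 2.79], [-1.13, 4.28], [0.06, 2.93], [-2.69, 2.69]. Speed limits (rad/s): [2.22, 2.22, 2.79, 3.14, 3.14, 3.14].

### API

Orientations are given as [roll, pitch, yaw] about the fixed x, y, z axes, in that order (R = Rz(yaw) Ry(pitch) Rx(roll)).
In Python, from cell import readout, eyes, job_done, env gives the robot as it stands.
- The arm moves only by the shell command python3 -m jog 'ROWS'. ROWS is a JSON object of lists of equal length, an entry for each row: "dp": the shift along the tool's x, y, z in mm, a list of three; "twist": the turn about the tool's z in degrees; "claw": the closure, from -1 (fully open) to 1 (shut). A call has 1 to 8 rows; each row is the pose to reach, as a shift and turn from the pose commanded when the call began, along the tool's axes at that moment; what a row does not reach only later rows make up. A row lasts 1/12 s, in which the tool goes at most 41.7 mm and 7.16 degrees, less where a joint would pass 70% of its speed; a pose out of reach is approached as far as the arm can. A call with a gripper value outside its range is refused whole. The fingers move at their own pace and stop on an object; the grip force is fixed at half the most. Time passes only in rows, so rows that repeat a pose let the fingers close. It gives the time, the measured TCP pose, the force and the opening at its end, in the units of the state.
- readout.state(): the state, without advancing time (a new reading comes with each control period).
- eyes.read_camera(name): name is "scene" or "top" or "wrist"; returns the picture (400x640x3 uint8, red, green, blue); there is no depth.
- eyes.camera_model(name): a dict with "intrinsics" (3x3 intrinsics, pixels), "R" (3x3) and "t" (3): a world point X has camera coordinates R X + t. Camera axes: x right, y down, z forward; pixel columns grow to the right and rows downward; lengths in mm; the calibration is good to about 2 mm. A picture is of the moment at which its call begins: read the wrist's pose just before it. camera_model takes no time and is no camera call; for the wrist camera it gives the pose at the moment of the call.
- job_done(): hands the job in, once; it reports no verdict.
The state is a dict: "t": time; "joints": joint angles; "qvel": joint speeds; "tau": joint torques, N m; "eef_pos": TCP position; "tcp_rot": TCP orientation; "ft_force": force on the tool from outside, world axes, zero at the start; "moment": the same for the moment, N m; "opening": opening from 0.0 (shut) to 1.0 (fully open).
Only numpy, scipy, OpenCV 4.12 (cv2) and the standard library are available. Lean on these libraries where they do the work, as an engineer would, in place of code of your own. Each camera call takes 0.05 s, during which the arm holds its last target. There are 200 camera calls.

### The job

The stub post is loose in the socket of its stand. Take the tapered wedge out of the rack, set it thin end down in the gap beside the post with its flat face to the post, and press or tap it down until it is tight and has driven the post hard against the opposite socket wall; leave it standing there.

Things in the scene. Friction and masses are not known exactly. Their poses are not given: they have to be found in the camera images.
- wedge_head (a point): Head centre of an aluminium wedge, 112 mm long, 24 mm wide along x (parallel sides, to grip). Along y it is 6 mm thick at the thin end below and grows 0.35 mm per mm, on +y only, to 37 mm; the -y face is flat, and at the start looks to the robot's right within 20 deg. Head: top 24 mm, 24 x 37 mm. This point: 100 mm above the thin end, 12 mm below the top, 18.5 mm from the flat face. z up. 0.18 kg.
- rack: Fixed steel block 60 x 190 x 45 mm high, origin under its centre, with three pockets 40 mm deep at y = -60, 0 and 60 mm. The wedge stands thin end down in one of them, leaning up to 3 deg, its axes along the rack's; the others hold a flat bar of even thickness and a round pin, aluminium too and as long, not wanted.
- gap (a point): Mouth of the gap in the fixed stand, 95 mm up, level with the rim of its steel socket (walls 6 mm). Post on its -y side, socket wall on +y (robot's left within 20 deg), each 12 mm off; 56 mm long along x, 85 mm deep, z up. Flat face on the post, the wedge slides freely to 51-54 mm deep, there meets the wall's rim; about 15 N presses it on to 69 mm, tight: head centre 31 mm above this point.
- post (a joint): Sideways shift of the stub post, a dark rectangular tube (50 x 40 mm along the gap's x, y) whose top is 25 mm above the socket rim: 0 to 0.001 m at the start, growing as the wedge drives it towards the gap's -y, 0.006 m when hard against the opposite wall. The gap widens by this shift. It moves stiffly (about 5 N, more if hurried) and stays where it is left.
There are look-alikes about, which are no part of the job. Of the things shaped like the part that bears gap, the bare steel one is meant. Leave any green look-alike of the part that bears wedge_head alone.

How it is judged (in metres and radians):
At the end, for the whole second after the job is handed in: The post is driven at least 5 of its 6 mm towards the opposite wall, and the wedge stands in the gap thin end down, its head's centre 15 to 40 mm above the gap's mouth, within 25 mm of its centre along x and y, and leaning less than 15 degrees (value of joint post above 0.005 m and z of wedge_head in the frame of gap between 0.015 and 0.04 m and x of wedge_head in the frame of gap between -0.025 and 0.025 m and y of wedge_head in the frame of gap between -0.025 and 0.025 m and angle between wedge_head's own z axis and vertical below 0.26 rad); the robot touches nothing.
It also fails if it takes over 50 s, if anything falls off the work surface, if the arm or the gripper's body presses on something with over 40 N, if the wrist force passes 120 N, or if a joint passes its speed limit or range.

## Working session

There is one attempt and no reset: what is moved stays moved. The work goes in short steps, Python scripts to look and compute and a shell command to move; the robot and the scene stay as the last step left them, time stands still between calls to the robot, and variables do not carry over. Pictures are saved under pics/ and viewed, on a budget of 10 in all, crops included, one or two more only if the job needs it, and the job is handed in when it is done.

```bash
mkdir -p pics; cat > h.py <<'E'
import numpy as np, cv2
from cell import readout, eyes, env
def ray(m,u,v):
    K,R,t=[np.array(m[k],float) for k in("intrinsics","R","t")]
    return -R.T@t, R.T@np.linalg.inv(K)@[u,v,1]
def atz(m,u,v,z):
    o,d=ray(m,u,v); return (o+d*(z-o[2])/d[2]).round(1)
def pix(m,X):
    K,R,t=[np.array(m[k],float) for k in("intrinsics","R","t")]
    p=K@(R@np.array(X,float)+t); return (p[:2]/p[2]).round(1)
def snap(n,f):
    m=eyes.camera_model(n); im=eyes.read_camera(n); cv2.imwrite(f,im[...,::-1]); return m,im
E
python3 - <<'E'
from h import *
s=readout.state(); print(s['tcp_rot'],s['eef_pos'],s['opening'])
a=snap('top','pics/top0.png'); b=snap('scene','pics/scene0.png')
for m in(a[0],b[0]): print(ray(m,320,200)[0].round(),ray(m,320,200)[1].round(2), m['intrinsics'])
E
```

```text
[-3.14050846e+00 -1.21734575e-04  2.75977020e+00] [232.75993768 579.78402772 214.06057307] 1.0048287196186318
[ 308.  -56. 1120.] [ 0.15  0.   -0.99] [[421.14351855   0.         321.84904723]
 [  0.         421.14351855 200.19730467]
 [  0.           0.           1.        ]]
[974. 627. 732.] [-0.49 -0.65 -0.58] [[486.59882181   0.         326.60708972]
 [  0.         486.59882181 208.38135434]
 [  0.           0.           1.        ]]
```

View pics/top0.png

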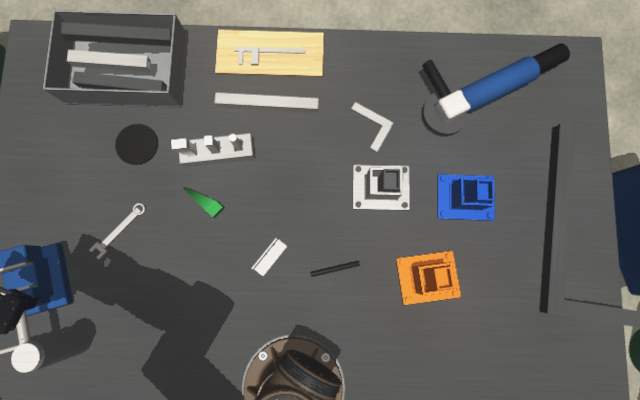

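View pics/scene0.png

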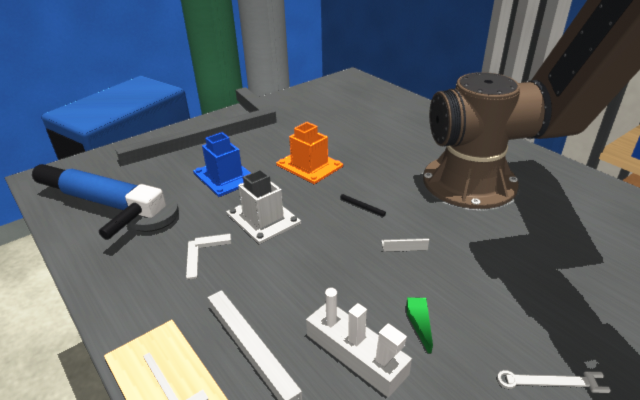

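Top view (up = +x, left = +y). Possible wedges: wide-headed piece in the rack at (180,144), flat bar (210,142), round pin (236,139), green look-alike (205,202), loose bar (270,257). Possible stands: bare steel (381,187), blue (466,197), orange (430,277). I choose the rack piece at (180,144) and the steel stand, and will check both in one enlarged composite.

```bash
python3 - <<'E'
import cv2,numpy as np
t=cv2.imread('pics/top0.png'); s=cv2.imread('pics/scene0.png')
def c(im,x,y,w,h,W,H): return cv2.resize(im[y:y+h,x:x+w],(W,H),interpolation=cv2.INTER_CUBIC)
a=np.hstack([c(t,165,125,100,50,500,250),c(t,350,160,62,52,300,250)])
b=np.hstack([c(s,300,280,120,110,382,350),c(s,215,160,100,84,418,350)])
cv2.imwrite('pics/crop0.png',np.vstack([a,b]))
E
```

```text
(no output)
```

View pics/crop0.png

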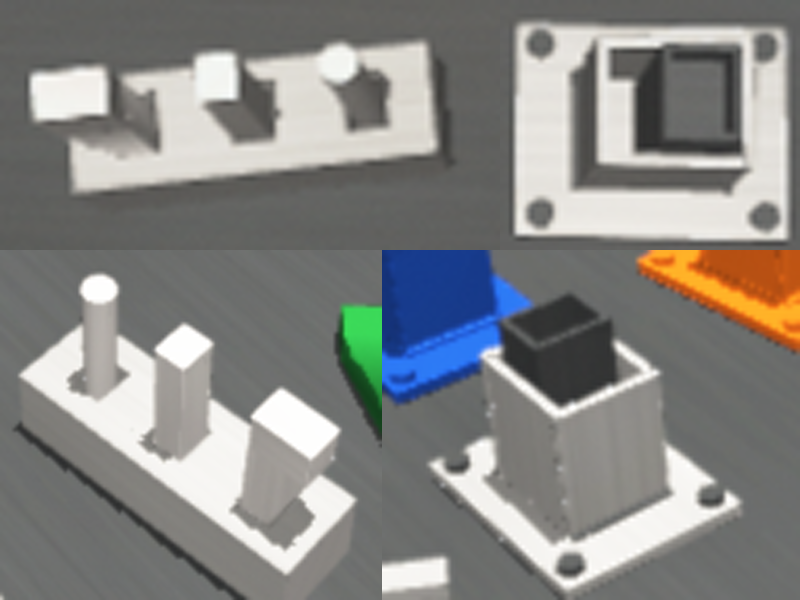

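The rack's left piece tapers and has the biggest head, so it is the wedge. The other two are an even bar and a pin. The steel stand has a dark tube on the image right (-y) and the gap on the left (+y).

```bash
cat > p.py <<'E'
from h import *
m=eyes.camera_model('top')
f=lambda x,y:(165+x/5-.4,125+y/5-.4)
g=lambda x,y:(350+(x-500)/4.84-.4,160+y/4.81-.4)
print('head',[atz(m,*f(*p),117) for p in[(30,75),(105,67),(110,112),(36,122)]], atz(m,*f(70,94),117))
print('rack',[atz(m,*f(*p),45) for p in[(72,192),(437,152),(427,42)]])
print('rim',[atz(m,*g(*p),95) for p in[(597,38),(752,38),(748,167),(597,160)]])
print('post',[atz(m,*g(*p),120) for p in[(663,46),(742,44),(742,150),(660,152)]])
print('plate',[atz(m,*g(*p),6) for p in[(515,24),(786,24),(790,238),(515,235)]])
w=eyes.camera_model('wrist'); s=readout.state()
from scipy.spatial.transform import Rotation as Ro
Rt=Ro.from_euler('xyz',s['tcp_rot']).as_matrix()
o,d=ray(w,320,200); print('cam in tool',(Rt.T@(o-s['eef_pos'])).round(1),(Rt.T@d).round(3),w['intrinsics'][0][0]); print((Rt.T@np.array(w['R']).T).round(2)); print(Rt.round(3))
E
python3 p.py
```

```text
head [array([601.2, 317.5, 117. ]), array([606.4, 281.1, 117. ]), array([583.7, 276.9, 117. ]), array([577.5, 312.6, 117. ])] [592.2 297.1 117. ]
rack [array([559.8, 317.2,  45. ]), array([587.1, 128. ,  45. ]), array([646.7, 136.5,  45. ])]
rim [array([ 551.1, -175.2,   95. ]), array([ 553.5, -255.1,   95. ]), array([ 485.6, -253.1,   95. ]), array([ 486.9, -175.9,   95. ])]
post [array([ 542. , -205.5,  120. ]), array([ 544.3, -245.2,  120. ]), array([ 489.8, -245.3,  120. ]), array([ 487.6, -204.4,  120. ])]
plate [array([ 578.9, -139.4,    6. ]), array([ 583.5, -291.4,    6. ]), array([ 461.7, -293.4,    6. ]), array([ 458.9, -141.6,    6. ])]
cam in tool [  70.2   -1.1 -169.6] [-0.265 -0.     0.964] 289.97669645749403
[[-0.   -0.97 -0.25]
 [ 1.   -0.   -0.  ]
 [ 0.   -0.25  0.97]]
[[-0.928  0.373 -0.   ]
 [ 0.373  0.928 -0.001]
 [ 0.    -0.001 -1.   ]]
```

Sizes agree: rack length 191, head about 24×37, rack yaw about +8°. The stand's yaw is about +1°. Next I go above the wedge, turning the tool by about +60° so the fingers close along the wedge's x.

```bash
python3 -m jog '{"dp":[[-40,-12,2],[-80,-24,3],[-120,-36,4],[-160,-47,6],[-200,-59,8],[-240,-70,10],[-270,-79,10],[-300,-88,10]],"twist":[7,14,21,28,34,40,45,50],"claw":[-1,-1,-1,-1,-1,-1,-1,-1]}'
cat > to.py <<'E'
# print tool-frame shift to TCP target and yaw (deg of tool y axis)
import sys; from h import *; from scipy.spatial.transform import Rotation as Ro
s=readout.state(); R=Ro.from_euler('xyz',s['tcp_rot']).as_matrix()
x,y,z,a=map(float,sys.argv[1:5])
d=R.T@(np.array([x,y,z])-s['eef_pos']); c=np.degrees(np.arctan2(R[1,1],R[0,1]))
print('t',round(s['t'],2),'at',np.array(s['eef_pos']).round(1),'yaw_y',c.round(2),'F',np.array(s['ft_force']).round(1)); print('dp',d.round(1),'twist',((c-a+90)%180-90).round(2))
E
python3 to.py 592 297 200 8.2
```

```text
t: 0.77
eef_pos: [479.8, 384.9, 204.2]
tcp_rot: [-3.141, 0.0, 1.882]
ft_force: [0.1, 0.8, 1.3]
opening: 1.001
t 0.77 at [479.8 384.9 204.2] yaw_y 17.82 F [0.1 0.8 1.3]
dp [-118.    79.9    4.2] twist 9.62
```

```bash
python3 -m jog '{"dp":[[-35,23,2],[-70,46,4],[-105,70,4],[-118,80,4],[-118,80,4],[-118,80,4]],"twist":[3,6,9,9.6,9.6,9.6],"claw":[-1,-1,-1,-1,-1,-1]}'
python3 - <<'E'
from h import *
m,im=snap('wrist','pics/w1.png'); import json; json.dump({k:np.array(m[k]).tolist() for k in('intrinsics','R','t')},open('w1.json','w'))
b=im[60:380,140:500]; cv2.imwrite('pics/w1c.png',cv2.resize(b,(720,640)[:1]+(600,) if 0 else (675,600),interpolation=cv2.INTER_CUBIC)[...,::-1])
E
python3 to.py 592 297 200 8.2
```

```text
t: 1.27
eef_pos: [591.3, 298.8, 200.0]
tcp_rot: [-3.14, -0.0, 1.719]
ft_force: [-0.4, 1.2, -0.3]
opening: 1.0
t 1.32 at [590.5 299.6 200.2] yaw_y 8.55 F [-0.5 -0.  -0.3]
dp [-2.8  1.1  0.2] twist 0.35
```

View pics/w1c.png

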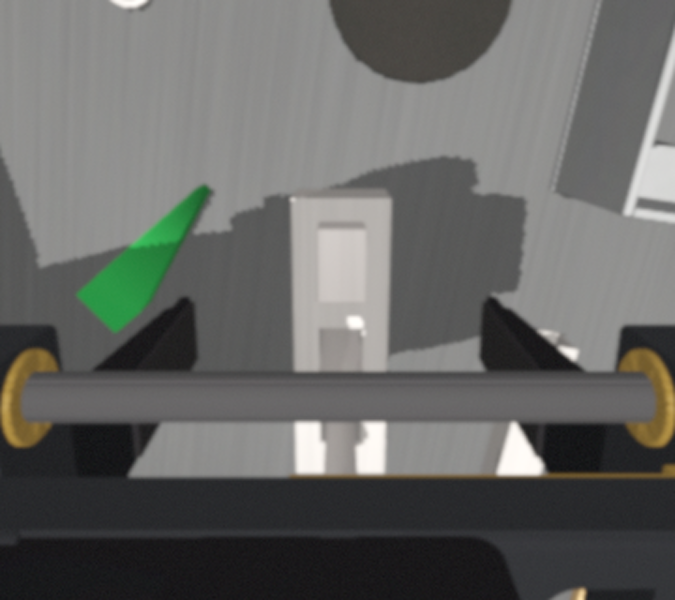

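```bash
python3 - <<'E'
from h import *; import json
m=json.load(open('w1.json')); s=675/360
P=lambda X:((pix(m,X)-[140,60])*s).round()
for n,X in dict(headtop=(592,297,117),hlf=(601.2,317.5,117),hl=(577.5,312.6,117),hr=(583.7,277,117),thin=(590,280,5),rackL=(559.8,317.2,45),rackR=(587,128,45),rackLF=(619,326,45)).items(): print(n,P(X))
ij=lambda u,v,z:atz(m,u/s+140,v/s+60,z)
print('rackcorners',ij(291,198,45),ij(391,197,45)); print(ij(318,228,45),ij(367,228,45),ij(318,303,45))
print('whitebits',ij(345,322,117),ij(320,330,117),ij(362,330,117))
E
```

```text
headtop [340. 266.]
hlf [366. 227.]
hl [315. 230.]
hr [318. 302.]
thin [333. 245.]
rackL [292. 193.]
rackR [296. 471.]
rackLF [392. 193.]
rackcorners [559.7 314.5  45. ] [619.  323.9  45. ]
[578.3 298.6  45. ] [607.8 303.   45. ] [585.  250.8  45. ]
whitebits [598.6 268.7 117. ] [586.9 262.7 117. ] [607.6 265.8 117. ]
```

The bright rectangle at crop (318–367, 228–303) is the wedge's head top, within 3 px of the top-camera prediction. It lies midway between the fingers.

```bash
python3 - <<'E'
from h import *; import json
m=json.load(open('w1.json')); s=675/360
ij=lambda u,v,z:atz(m,u/s+140,v/s+60,z)
c=[ij(u,v,117) for u,v in[(318,229),(367,229),(365,303),(319,303)]]; print(c,np.mean(c,0), env.pinch_z)
E
python3 to.py 593 297 86 8.2
```

```text
[array([578.8, 313.3, 117. ]), array([601.8, 316.8, 117. ]), array([606.8, 280. , 117. ]), array([584.5, 276.7, 117. ])] [592.975 296.7   117.   ] 18.8
t 1.32 at [590.5 299.6 200.2] yaw_y 8.55 F [-0.5 -0.  -0.3]
dp [ -3.    2.2 114.2] twist 0.35
```

```bash
python3 -m jog '{"dp":[[-1,1,25],[-2,1,55],[-2,1,85],[-2,1,105],[-2,1,114],[-2,1,114],[-2,1,114],[-2,1,114]],"twist":[0,0,0,0,0,0,0,0],"claw":[-1,-1,-1,-1,-1,-0.5,0,1]}'
python3 -m jog '{"dp":[[0,0,0],[0,0,0],[0,0,0],[0,0,0]],"twist":[0,0,0,0],"claw":[1,1,1,1]}'; python3 to.py 519 -192 86 1.2
```

```text
t: 1.98
eef_pos: [592.8, 298.3, 88.3]
tcp_rot: [3.139, -0.001, 1.72]
ft_force: [0.0, 0.3, -0.3]
opening: 0.845
t: 2.32
eef_pos: [592.7, 297.5, 87.2]
tcp_rot: [3.141, -0.0, 1.719]
ft_force: [0.1, 0.2, -0.2]
opening: 0.567
t 2.32 at [592.7 297.5  87.2] yaw_y 8.52 F [ 0.1  0.2 -0.2]
dp [-473.2 -145.4    1. ] twist 7.32
```

```bash
python3 -m jog '{"dp":[[0,0,0],[0,0,0],[0,0,0],[0,0,0],[0,0,0],[0,0,0],[0,0,0],[0,0,0]],"twist":[0,0,0,0,0,0,0,0],"claw":[1,1,1,1,1,1,1,1]}'
```

```text
t: 2.98
eef_pos: [592.5, 297.5, 86.6]
tcp_rot: [-3.141, -0.0, 1.72]
ft_force: [0.3, 0.3, -0.0]
opening: 0.247
```

Gripped (0.247 × 95 ≈ 23.5 mm). Lift.

```bash
python3 -m jog '{"dp":[[0,0,-8],[0,0,-18],[0,0,-38],[0,0,-63],[0,0,-93],[0,0,-123],[0,0,-150],[0,0,-160]],"twist":[0,0,0,0,0,0,0,0],"claw":[1,1,1,1,1,1,1,1]}'; python3 to.py 519 -185 250 1.2
```

```text
t: 3.65
eef_pos: [593.3, 297.9, 251.8]
tcp_rot: [3.135, -0.001, 1.72]
ft_force: [0.1, -0.1, -1.7]
opening: 0.252
t 3.65 at [593.3 297.9 251.8] yaw_y 8.53 F [ 0.1 -0.1 -1.7]
dp [-4.665e+02 -1.451e+02  3.000e-01] twist 7.33
```

```bash
python3 -m jog '{"dp":[[-20,-6,0],[-55,-17,0],[-95,-30,0],[-135,-42,0],[-175,-55,0],[-215,-67,0],[-250,-78,0],[-280,-87,0]],"twist":[1,2,3,4,5,6,7,7.3],"claw":[1,1,1,1,1,1,1,1]}'; python3 -m jog '{"dp":[[-35,-11,0],[-70,-22,0],[-105,-33,0],[-140,-44,0],[-165,-52,0],[-180,-56,0],[-186,-58,0],[-186,-58,0]],"twist":[0,0,0,0,0,0,0,0],"claw":[1,1,1,1,1,1,1,1]}'
python3 to.py 519 -185 250 1.2
python3 - <<'E'
from h import *; import json
o=[]
for n in('wrist','scene','top'):
    m,im=snap(n,f'pics/{n}2.png'); json.dump({k:np.array(m[k]).tolist() for k in('intrinsics','R','t')},open(f'{n}2.json','w')); o.append(im)
w,s,t=o
s=cv2.resize(s[70:245,200:340],(320,400)); 
a=cv2.resize(w[:,120:520],(400,400)); cv2.imwrite('pics/mix2.png',cv2.resize(np.hstack([a,s]),(800,444))[...,::-1])
E
```

```text
t: 4.32
eef_pos: [546.9, 5.4, 246.5]
tcp_rot: [-3.141, 0.0, 1.59]
ft_force: [0.9, 0.4, -2.5]
opening: 0.247
t: 4.98
eef_pos: [493.5, -180.4, 246.4]
tcp_rot: [-3.141, -0.0, 1.59]
ft_force: [-0.1, -0.0, -2.3]
opening: 0.249
t 4.98 at [ 493.5 -180.4  246.4] yaw_y 1.12 F [-0.1 -0.  -2.3]
dp [-5.1 25.4 -3.7] twist -0.08
```

View pics/mix2.png

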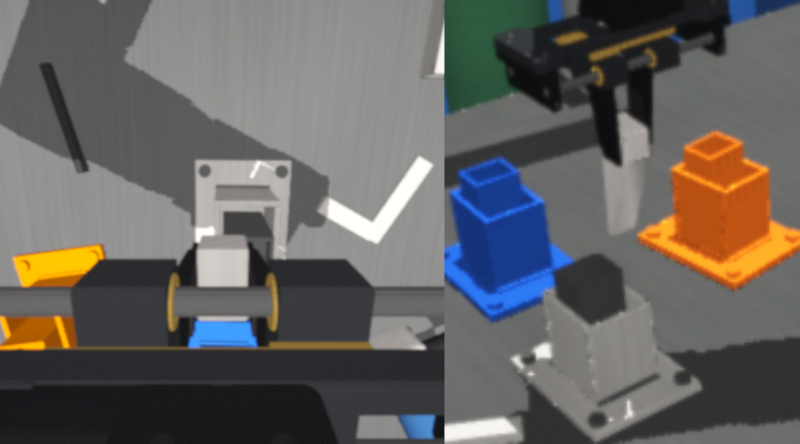

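```bash
python3 - <<'E'
from h import *; import json
m=json.load(open('wrist2.json')); im=cv2.imread('pics/wrist2.png'); t=cv2.imread('pics/top2.png')
print('gap',pix(m,(519,-192,95)),'outer+y corners',pix(m,(553,-174,95)),pix(m,(485,-174,95)), 'post', pix(m,(544,-204,120)),pix(m,(494,-204,120)))
a=cv2.resize(im[135:235,280:400],(720,600),interpolation=cv2.INTER_CUBIC)
cv2.imwrite('pics/w2c.png',a)
E
```

```text
gap [342.8 194.1] outer+y corners [373.6 179.2] [313.2 178.1] post [367.5 211.2] [320.7 210.3]
```

View pics/w2c.png

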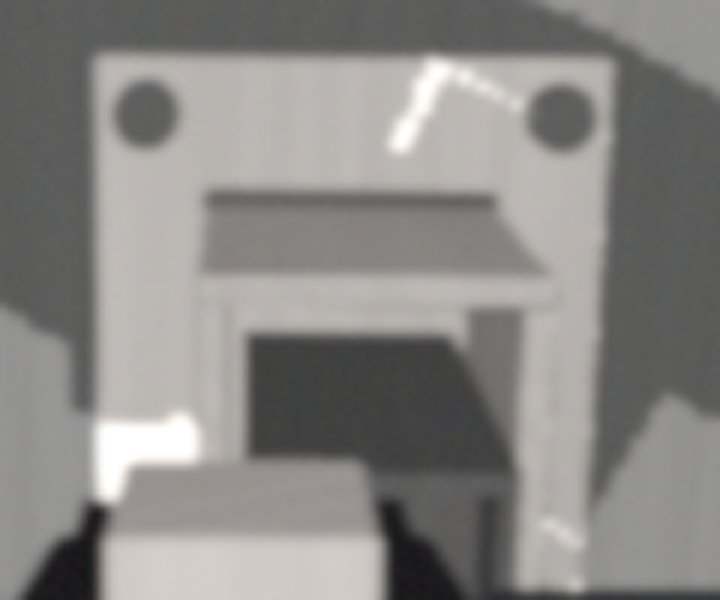

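The crop shows the rim's +y strip at rows 272–305 (outer x 197–557). The post's +y face is dark, with its top edge at row 470, and the gap lies between.

```bash
python3 - <<'E'
from h import *; import json
m=json.load(open('wrist2.json'))
q=lambda u,v,z:atz(m,280+u/6-.4,135+v/6-.4,z)
for n,u,v,z in[('outL',197,272,95),('outR',558,277,95),('inL',228,304,95),('inR',523,307,95),('postR',515,472,120),('postm',400,471,120),('plateL',92,55,6),('plateR',614,57,6),('head front top L',103,537,0),('headR',384,536,0)]: 
    if z: print(n,q(u,v,z))
s=readout.state(); zt=s['eef_pos'][2]+18.8+12
print('head', q(103,537,zt),q(384,536,zt),zt)
print('headbottom edge', q(125,462,zt-24),q(368,462,zt-24))
E
```

```text
outL [ 484.1 -176.2   95. ]
outR [ 552.  -175.8   95. ]
inL [ 490.1 -182.2   95. ]
inR [ 545.8 -181.7   95. ]
postR [ 541.9 -206.4  120. ]
postm [ 521.4 -206.6  120. ]
plateL [ 457.  -143.2    6. ]
plateR [ 578.5 -141.3    6. ]
head [ 480.6 -162.3  277.3] [ 504.4 -161.8  277.3] 277.3173185125935
headbottom edge [ 480.9 -163.3  253.3] [ 504.7 -162.9  253.3]
```

Rim inner width is 55.7, which matches 56. So the gap centre is about (518, -194), the post face is at y ≈ -206.5, and the yaw is about 0.8°. The head sits centred on the TCP within 1 mm. I target TCP (519, -184), which puts the flat face about 4 mm off the post.

```bash
python3 to.py 519 -184 246 0.8; python3 -m jog '{"dp":[[-1,12,0],[-3,25,0],[-3,25,0],[-3,25,0],[-3,25,0],[-3,25,0]],"twist":[0,0,0,0,0,0],"claw":[1,1,1,1,1,1]}'; python3 to.py 519 -184 150 0.8
```

```text
t 5.13 at [ 494.1 -178.5  246.5] yaw_y 1.27 F [-0.4  0.1 -1.8]
dp [-6.  24.8  0.5] twist 0.47
t: 5.63
eef_pos: [518.5, -181.4, 246.6]
tcp_rot: [-3.141, -0.0, 1.593]
ft_force: [0.9, 0.1, -2.1]
opening: 0.252
t 5.63 at [ 518.5 -181.4  246.6] yaw_y 1.26 F [ 0.9  0.1 -2.1]
dp [-2.6  0.4 96.6] twist 0.46
```

```bash
python3 -m jog '{"dp":[[-2,0,15],[-2.5,0,35],[-2.5,0,55],[-2.5,0,70],[-2.5,0,78],[-2.5,0,84],[-2.5,0,88],[-2.5,0,88]],"twist":[0.4,0.4,0.4,0.4,0.4,0.4,0.4,0.4],"claw":[1,1,1,1,1,1,1,1]}'; python3 to.py 519 -188 125 0.8
python3 - <<'E'
from h import *
w=snap('wrist','pics/w3.png')[1]; s=snap('scene','pics/s3.png')[1]
cv2.imwrite('pics/mix3.png',np.hstack([cv2.resize(w[120:320,240:440],(400,500)),cv2.resize(s[100:260,190:318],(400,500))])[...,::-1])
E
```

```text
t: 6.3
eef_pos: [519.5, -183.9, 161.2]
tcp_rot: [3.138, 0.001, 1.585]
ft_force: [-4.0, 7.2, 22.9]
opening: 0.253
t 6.3 at [ 519.5 -183.9  161.2] yaw_y 0.83 F [-4.   7.2 22.9]
dp [-4.  -0.6 36.2] twist 0.03
```

View pics/mix3.png

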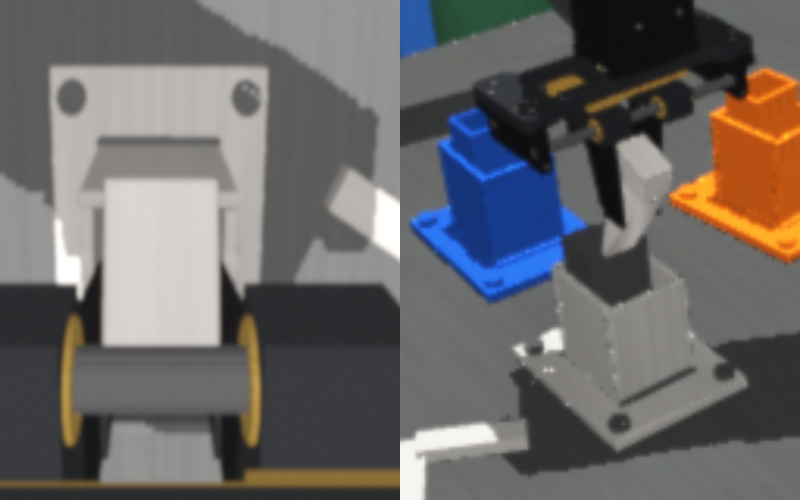

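It hit the post's top edge: 23 N up, and the wedge has tilted in the grip with the tip towards the post (-y). I'll lift clear and measure the lean.

```bash
python3 -m jog '{"dp":[[0,0,-10],[0,0,-30],[0,0,-50],[0,0,-65],[0,0,-65],[0,0,-65]],"twist":[0,0,0,0,0,0],"claw":[1,1,1,1,1,1]}'; python3 to.py 519 -188 125 0.8
python3 - <<'E'
from h import *; import json
m,s=snap('scene','pics/s4.png'); p=readout.state()['eef_pos']
w=snap('wrist','pics/w4.png')[1]
print([ (pix(m,p+np.array(d))) for d in([0,0,0],[0,0,18.8],[0,0,-81])])
cv2.imwrite('pics/mix4.png',np.hstack([cv2.resize(w[120:320,240:440],(300,300)),cv2.resize(s[60:200,210:310],(420,588))[:300*0+588]][1:])[...,::-1])
E
```

```text
t: 6.9
eef_pos: [518.9, -184.5, 224.0]
tcp_rot: [3.14, 0.001, 1.585]
ft_force: [-1.1, -0.1, -2.9]
opening: 0.25
t 6.9 at [ 518.9 -184.5  224. ] yaw_y 0.82 F [-1.1 -0.1 -2.9]
dp [-3.5 -0.1 99. ] twist 0.02
[array([261.4, 143.3]), array([260.5, 135.5]), array([264.9, 175.2])]
```

View pics/mix4.png

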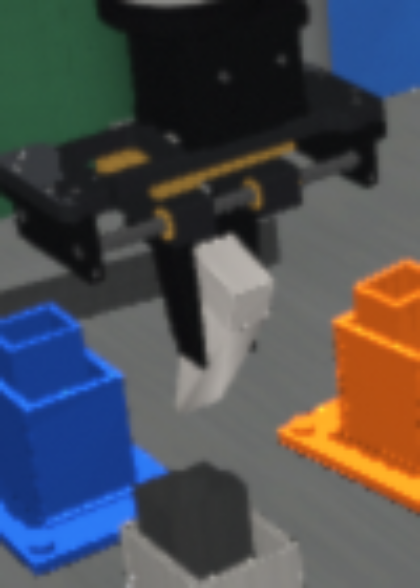

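```bash
python3 - <<'E'
from h import *
m=eyes.camera_model('scene'); p=readout.state()['eef_pos']
H=np.array([p[0]-1,p[1],p[2]+18.8])
def atx(u,v,x): o,d=ray(m,u,v); return (o+d*(x-o[0])/d[0]).round(1)
c=lambda u,v:(210+u/4.2-.4,60+v/4.2-.4)
print('tip near corner(+x,+y) & far', atx(*c(212,402),530), atx(*c(180,409),530),'mid',atx(*c(196,406),518))
print('headtop corners +x+y', atx(*c(272,280),530), '+x-y', atx(*c(205,290),530),'top back +y -x',atx(*c(237,236),506))
for th in(0,10,20,30,40,50):
    t=np.radians(th);R=np.array([[1,0,0],[0,np.cos(t),-np.sin(t)],[0,np.sin(t),np.cos(t)]])
    g=lambda x,y,z:((pix(m,H+R@[x,y,z])+.4-[210,60])*4.2).round()
    print(th,'tip+y',g(12,-12.5,-100),'tip-y',g(12,-18.5,-100),'top+x+y',g(12,18.5,12),'top -x+y',g(-12,18.5,12),'top -x-y',g(-12,-18.5,12),'top+x-y',g(12,-18.5,12))
E
```

```text
tip near corner(+x,+y) & far [ 530.  -175.3  201.8] [ 530.  -210.5  181.7] mid [ 518.  -214.8  177. ]
headtop corners +x+y [ 530.  -106.   297.9] +x-y [ 530.  -169.6  267.6] top back +y -x [ 506.  -174.8  287. ]
0 tip+y [202. 484.] tip-y [197. 479.] top+x+y [213. 318.] top -x+y [254. 304.] top -x-y [214. 277.] top+x-y [173. 291.]
10 tip+y [220. 499.] tip-y [214. 496.] top+x+y [210. 311.] top -x+y [251. 297.] top -x-y [213. 282.] top+x-y [173. 297.]
20 tip+y [238. 509.] tip-y [232. 507.] top+x+y [206. 304.] top -x+y [247. 290.] top -x-y [212. 288.] top+x-y [172. 302.]
30 tip+y [254. 514.] tip-y [249. 514.] top+x+y [202. 298.] top -x+y [243. 284.] top -x-y [213. 294.] top+x-y [172. 308.]
40 tip+y [270. 513.] tip-y [265. 516.] top+x+y [198. 293.] top -x+y [239. 278.] top -x-y [213. 301.] top+x-y [173. 315.]
50 tip+y [283. 507.] tip-y [279. 512.] top+x+y [194. 289.] top -x+y [235. 274.] top -x-y [215. 308.] top+x-y [175. 322.]
```

```bash
cat > fit.py <<'E'
from h import *
from scipy.optimize import least_squares
def fit(m,H,obs,free=4):
    def mod(q):
        t=np.radians(q[0]); R=np.array([[1,0,0],[0,np.cos(t),-np.sin(t)],[0,np.sin(t),np.cos(t)]])
        return np.array([pix(m,H+[q[3],q[1],q[2]]+R@np.array(a,float)) for a,_ in obs])
    r=least_squares(lambda q:(mod(q)-[b for _,b in obs]).ravel(),[-20,0,0,0],diff_step=1e-2,x_scale=[10,5,5,5],loss='soft_l1')
    return r.x.round(1), (mod(r.x)-[b for _,b in obs]).round(1)
E
python3 - <<'E'
from fit import *
m=eyes.camera_model('scene'); p=readout.state()['eef_pos']; H=np.array([p[0]-1,p[1],p[2]+18.8])
c=lambda u,v:(210+u/4.2-.4,60+v/4.2-.4)
obs=[((-12,-18.5,12),c(237,236)),((12,-18.5,12),c(200,245)),((-12,18.5,12),c(272,280)),((12,18.5,12),c(235,293)),((12,-15.5,-100),c(180,409)),((-12,-15.5,-100),c(212,402)),((12,18.5,-12),c(233,327)),((-12,18.5,-12),c(270,316))]
print(*fit(m,H,obs))
E
```

```text
[-24.7   0.    0.    0. ] [[-4.   8.1]
 [-4.9  9.4]
 [-3.1  9.9]
 [-4.  10.4]
 [-5.5  4.1]
 [-4.1  2.4]
 [-5.1  9.7]
 [-4.3  8.8]]
```

```bash
sed -i 's/return (p\[:2\]\/p\[2\]).round(1)/return p[:2]\/p[2]/' h.py; sed -i 's/diff_step=1e-2,//' fit.py; python3 - <<'E'
from fit import *
m=eyes.camera_model('scene'); p=readout.state()['eef_pos']; H=np.array([p[0]-1,p[1],p[2]+18.8])
c=lambda u,v:(210+u/4.2-.4,60+v/4.2-.4)
obs=[((-12,-18.5,12),c(237,236)),((12,-18.5,12),c(200,245)),((-12,18.5,12),c(272,280)),((12,18.5,12),c(235,293)),((12,-15.5,-100),c(180,409)),((-12,-15.5,-100),c(212,402)),((12,18.5,-12),c(233,327)),((-12,18.5,-12),c(270,316))]
print(*fit(m,H,obs),H)
E
```

```text
[-18.7  11.7  23.7  -5. ] [[-0.5 -0.6]
 [-1.5  0.6]
 [ 0.9 -0.1]
 [-0.1  0.4]
 [ 0.4  0.1]
 [ 1.8 -1.8]
 [-0.7  0.8]
 [ 0.2 -0.1]] [ 517.50180151 -184.25858433  241.45486706]
```

The fit shows the wedge pushed 24 mm up in the grip and leaning about 19°, tip towards -y. The pads still hold its parallel sides. To straighten it, I'll put the tip in the gap against the post's +y face and move -y until the flat lies flush.

```bash
python3 -m jog '{"dp":[[12,0,0],[23,0,0],[23,0,15],[23,0,35],[23,0,55],[23,0,70],[23,0,78],[23,0,78]],"twist":[0,0,0,0,0,0,0,0],"claw":[1,1,1,1,1,1,1,1]}'; python3 -m jog '{"dp":[[0,0,2],[0,0,5],[0,0,5]],"twist":[0,0,0],"claw":[1,1,1]}';  python3 to.py 519 -191.5 141 0.8
python3 - <<'E'
from h import *
s=snap('scene','pics/s5.png')[1]
cv2.imwrite('pics/s5c.png',cv2.resize(s[60:220,200:320],(450,600))[...,::-1])
E
```

```text
t: 7.67
eef_pos: [518.0, -160.4, 143.8]
tcp_rot: [-3.138, -0.002, 1.586]
ft_force: [-1.2, -0.4, -2.2]
opening: 0.249
t: 7.92
eef_pos: [518.9, -161.4, 140.9]
tcp_rot: [3.141, 0.0, 1.585]
ft_force: [-0.2, -0.0, -3.0]
opening: 0.251
t 7.92 at [ 518.9 -161.4  140.9] yaw_y 0.83 F [-0.2 -0.  -3. ]
dp [-30.1  -0.3  -0.1] twist 0.03
```

View pics/s5c.png

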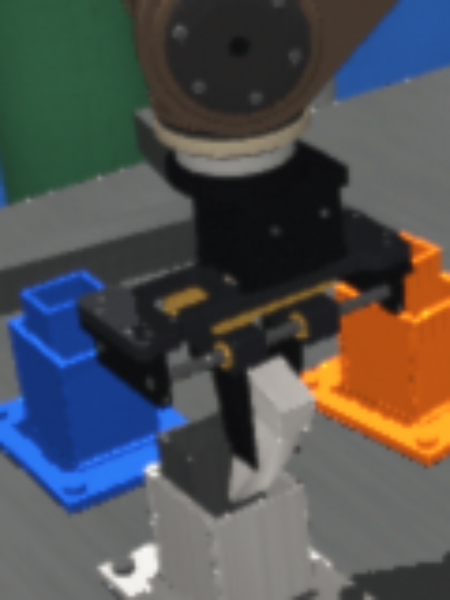

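The tip is in the gap mouth at crop (250,498), in front of the post. Now push -y in stages.

```bash
python3 -m jog '{"dp":[[-3,0,0],[-6,0,0],[-9,0,0],[-12,0,0],[-15,0,0],[-18,0,0],[-18,0,0]],"twist":[0,0,0,0,0,0,0],"claw":[1,1,1,1,1,1,1]}'; python3 -m jog '{"dp":[[-2,0,0],[-4,0,0],[-6,0,0],[-8,0,0],[-10,0,0],[-12,0,0],[-12,0,0]],"twist":[0,0,0,0,0,0,0],"claw":[1,1,1,1,1,1,1]}'
python3 to.py 519 -191.5 141 0.8
python3 - <<'E'
from h import *
s=snap('scene','pics/s6.png')[1]
cv2.imwrite('pics/s6c.png',cv2.resize(s[120:220,210:310],(600,600))[...,::-1])
E
```

```text
t: 8.55
eef_pos: [519.0, -180.1, 140.6]
tcp_rot: [3.141, 0.0, 1.585]
ft_force: [0.2, 0.7, -2.8]
opening: 0.25
t: 9.13
eef_pos: [519.0, -190.0, 140.8]
tcp_rot: [-3.141, -0.003, 1.585]
ft_force: [0.4, 10.3, 3.2]
opening: 0.254
t 9.13 at [ 519.  -190.   140.8] yaw_y 0.8 F [ 0.4 10.3  3.2]
dp [-1.5  0.  -0.2] twist -0.0
```

View pics/s6c.png

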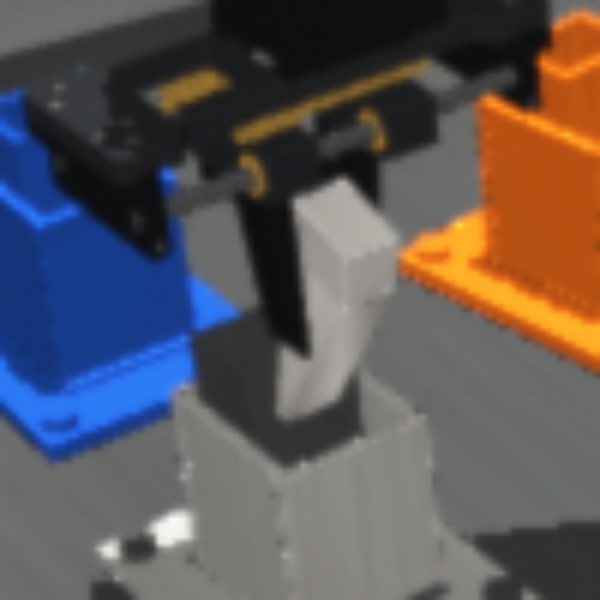

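```bash
python3 - <<'E'
from fit import *
m=eyes.camera_model('scene'); p=readout.state()['eef_pos']; H=np.array([p[0],p[1],p[2]+18.8])
c=lambda u,v:(210+u/6-.4,120+v/6-.4)
obs=[((-12,-18.5,12),c(347,178)),((12,-18.5,12),c(293,196)),((-12,18.5,12),c(400,240)),((12,18.5,12),c(345,262)),((12,-15.5,-100),c(276,418)),((-12,-15.5,-100),c(315,412)),((12,18.5,-12),c(345,300)),((-12,18.5,-12),c(395,288))]
q,r=fit(m,H,obs);print(q,r,H)
o=H+[q[3],q[1],q[2]]; t=np.radians(q[0])
print('head',o,'tip',o[1]-15.5*np.cos(t)+100*np.sin(t), o[2]-15.5*np.sin(t)-100*np.cos(t))
# post top from picture
for u,v in[(285,467),(362,425),(192,350)]:
  print(atz(m,*c(u,v),120), atz(m,*c(u,v),95))
E
```

```text
[-15.6  33.6  37.4   7. ] [[-0.4 -0.4]
 [-1.   0.3]
 [ 0.4 -0.1]
 [-0.1  0.1]
 [ 0.3  0.1]
 [ 2.7 -2.7]
 [-0.8  1.9]
 [ 0.4  0. ]] [ 518.97212639 -189.95586774  159.63818972]
head [ 525.97212639 -156.35586774  197.03818972] tip -198.1768695822037 104.89019025509123
[ 563.1 -149.8  120. ] [ 546.3 -181.6   95. ]
[ 526.8 -154.5  120. ] [ 508.5 -186.4   95. ]
[ 549.3 -239.4  120. ] [ 531.9 -274.8   95. ]
```

```bash
python3 - <<'E'
from fit import *
import fit as F
def fit3(m,H,obs):
    def mod(q):
        t=np.radians(q[0]); R=np.array([[1,0,0],[0,np.cos(t),-np.sin(t)],[0,np.sin(t),np.cos(t)]])
        return np.array([pix(m,H+[0,q[1],q[2]]+R@np.array(a,float)) for a,_ in obs])
    r=least_squares(lambda q:(mod(q)-[b for _,b in obs]).ravel(),[-20,0,0],loss='soft_l1'); q=r.x
    t=np.radians(q[0]); g=np.array([[np.cos(t),np.sin(t)],[-np.sin(t),np.cos(t)]])@-q[1:]
    print(q.round(1),'rms',np.std(r.fun).round(2),'grip in wedge frame y,z rel head',g.round(1),'tip y,z',(H[1]+q[1]-15.5*np.cos(t)+100*np.sin(t)).round(1),(H[2]+q[2]-15.5*np.sin(t)-100*np.cos(t)).round(1))
m=eyes.camera_model('scene')
K=[(-12,-18.5,12),(12,-18.5,12),(-12,18.5,12),(12,18.5,12),(12,-15.5,-100),(-12,-15.5,-100),(12,18.5,-12),(-12,18.5,-12)]
c=lambda u,v:(210+u/4.2-.4,60+v/4.2-.4)
U=[(237,236),(200,245),(272,280),(235,293),(180,409),(212,402),(233,327),(270,316)]
fit3(m,np.array([518.5,-184.3,242]),[(k,c(*u)) for k,u in zip(K,U)])
c=lambda u,v:(210+u/6-.4,120+v/6-.4)
U=[(347,178),(293,196),(400,240),(345,262),(276,418),(315,412),(345,300),(395,288)]
fit3(m,np.array([519,-190,159.6]),[(k,c(*u)) for k,u in zip(K,U)])
E
```

```text
[-18.9  22.3  29.5] rms 0.87 grip in wedge frame y,z rel head [-11.5 -35.1] tip y,z -209.1 181.9
[-15.3  21.5  29. ] rms 1.16 grip in wedge frame y,z rel head [-13.1 -33.7] tip y,z -209.9 96.3
```

With x fixed, the fit gives a lean of -15°, the grip 6.5 mm from the flat and 65 mm above the tip, and the post has given a little (10 N). I continue pushing -y so the post stops and the wedge squares up.

```bash
python3 -m jog '{"dp":[[-1,0,0],[-2,0,0],[-3,0,0],[-4,0,0],[-5,0,0],[-6,0,0],[-7,0,0],[-8,0,0]],"twist":[0,0,0,0,0,0,0,0],"claw":[1,1,1,1,1,1,1,1]}'; python3 -m jog '{"dp":[[-1,0,0],[-2,0,0],[-3,0,0],[-4,0,0],[-5,0,0],[-6,0,0],[-7,0,0],[-7,0,0]],"twist":[0,0,0,0,0,0,0,0],"claw":[1,1,1,1,1,1,1,1]}'
python3 - <<'E'
from h import *
s=snap('scene','pics/s7.png')[1]
cv2.imwrite('pics/s7c.png',cv2.resize(s[120:220,210:310],(600,600))[...,::-1])
E
```

```text
t: 9.85
eef_pos: [519.0, -197.7, 140.9]
tcp_rot: [-3.141, -0.003, 1.585]
ft_force: [0.8, 11.4, 5.1]
opening: 0.251
t: 10.52
eef_pos: [519.2, -205.0, 140.8]
tcp_rot: [-3.141, -0.003, 1.585]
ft_force: [0.9, 9.4, 3.8]
opening: 0.25
```

View pics/s7c.png

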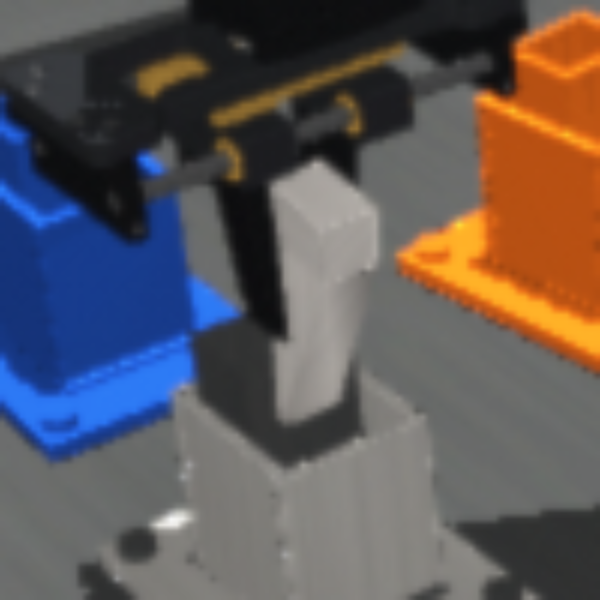

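```bash
cat >> fit.py <<'E'
K=[(-12,-18.5,12),(12,-18.5,12),(-12,18.5,12),(12,18.5,12),(12,-15.5,-100),(-12,-15.5,-100),(12,18.5,-12),(-12,18.5,-12)]
def fit3(m,H,obs):
    def mod(q):
        t=np.radians(q[0]); R=np.array([[1,0,0],[0,np.cos(t),-np.sin(t)],[0,np.sin(t),np.cos(t)]])
        return np.array([pix(m,H+[0,q[1],q[2]]+R@np.array(a,float)) for a,_ in obs])
    r=least_squares(lambda q:(mod(q)-[b for _,b in obs]).ravel(),[-20,0,0],loss='soft_l1'); q=r.x
    t=np.radians(q[0]); g=np.array([[np.cos(t),np.sin(t)],[-np.sin(t),np.cos(t)]])@-q[1:]
    print(q.round(1),'res',r.fun.reshape(-1,2).round(1).tolist(),'grip in wedge frame y,z rel head',g.round(1),'tip y,z',(H[1]+q[1]-15.5*np.cos(t)+100*np.sin(t)).round(1),(H[2]+q[2]-15.5*np.sin(t)-100*np.cos(t)).round(1))
E
python3 - <<'E'
from fit import *
m=eyes.camera_model('scene')
c=lambda u,v:(210+u/6-.4,120+v/6-.4)
U=[(320,158),(268,180),(380,208),(325,235),(278,420),(325,412),(325,282),(378,262)]
fit3(m,np.array([519,-205,159.6]),[(k,c(*u)) for k,u in zip(K,U)])
iv=lambda X:((pix(m,X)+.4-[210,120])*6).round()
print('rim +x+y outer',iv((552,-175.5,95)),'post top +x+y',iv((543,-206.5,120)),'post top -x+y',iv((493,-206.5,120)),'post top +x -y',iv((543,-246.5,120)),'post top -x-y',iv((493,-246.5,120)),'post@rim +x+y',iv((543,-206.5,95)))
E
```

```text
[-7.7 23.8 32.2] res [[0.3, 0.2], [-0.4, 0.0], [-0.3, 0.3], [-0.5, -0.5], [0.3, 0.0], [1.2, -2.4], [-0.3, 0.6], [0.2, 0.2]] grip in wedge frame y,z rel head [-19.2 -35.1] tip y,z -210.0 94.8
rim +x+y outer [281. 480.] post top +x+y [251. 381.] post top -x+y [362. 335.] post top +x -y [197. 337.] post top -x-y [306. 293.] post@rim +x+y [258. 435.]
```

Lean is now -7.7°, with the tip at rim level against the post. I back off 4 mm in +y, lower until the fingers are just above the post top (tip about 16 mm deep), and release so it drops into the gap.

```bash
python3 -m jog '{"dp":[[2,0,0],[4,0,0],[4,0,4],[4,0,8],[4,0,12],[4,0,15],[4,0,15],[4,0,15]],"twist":[0,0,0,0,0,0,0,0],"claw":[1,1,1,1,1,1,1,1]}'; python3 to.py 519 -200 140 0.8
```

```text
t: 11.23
eef_pos: [519.2, -202.6, 125.3]
tcp_rot: [-3.141, -0.0, 1.585]
ft_force: [-0.9, -0.6, -3.0]
opening: 0.252
t 11.23 at [ 519.2 -202.6  125.3] yaw_y 0.82 F [-0.9 -0.6 -3. ]
dp [  2.6  -0.2 -14.7] twist 0.02
```

```bash
python3 -m jog '{"dp":[[0,0,0],[0,0,0],[0,0,0],[0,0,0],[0,0,0],[0,0,0],[0,0,0],[0,0,0]],"twist":[0,0,0,0,0,0,0,0],"claw":[-1,-1,-1,-1,-1,-1,-1,-1]}'
python3 - <<'E'
from h import *
s=snap('scene','pics/s8.png')[1]; w=snap('wrist','pics/w8.png')[1]
cv2.imwrite('pics/s8c.png',np.hstack([cv2.resize(s[120:220,210:310],(500,500)),cv2.resize(w[120:320,260:380],(300,500))])[...,::-1])
E
```

```text
t: 11.9
eef_pos: [519.3, -202.5, 125.6]
tcp_rot: [3.142, -0.0, 1.585]
ft_force: [0.7, -0.0, -1.5]
opening: 0.748
```

View pics/s8c.png

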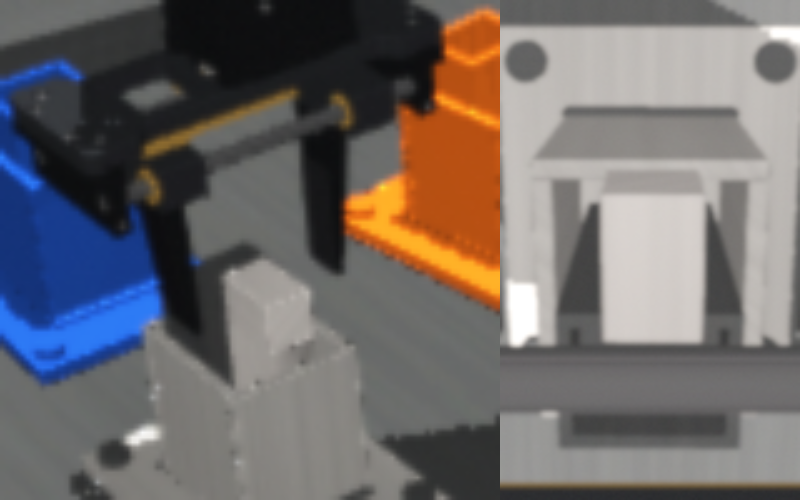

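The wedge dropped in and stands nearly upright, flat to the post and centred. Estimate its height.

```bash
python3 - <<'E'
from fit import *
m=eyes.camera_model('scene')
c=lambda u,v:(210+u/5-.4,120+v/5-.4)
U=[(262,258),(225,273),(311,291),(275,315),0,0,(275,352),(308,335)]
fit3(m,np.array([519,-190,126]),[(k,c(*u)) for k,u in zip(K,U) if u])
w=eyes.camera_model('wrist'); d=lambda u,v:(260+(u-500)/2.5-.4,120+v/2.5-.4)
for z in(125,130,135,140,145,150): a,b=atz(w,*d(602,193),z),atz(w,*d(705,194),z); print(z,a,b,np.linalg.norm(a-b).round(1))
E
python3 to.py 519 -195 190 0.8
```

```text
[-2.9 -2.8 -2.4] res [[1.1, -0.5], [-0.4, 0.1], [0.3, 0.3], [-1.6, -0.7], [-0.9, 0.6], [1.5, 0.1]] grip in wedge frame y,z rel head [2.7 2.6] tip y,z -213.3 24.5
125 [ 506.4 -178.4  125. ] [ 531.4 -178.3  125. ] 25.0
130 [ 506.7 -177.   130. ] [ 531. -177.  130.] 24.3
135 [ 507.  -175.7  135. ] [ 530.6 -175.6  135. ] 23.6
140 [ 507.4 -174.4  140. ] [ 530.2 -174.3  140. ] 22.8
145 [ 507.7 -173.1  145. ] [ 529.8 -173.   145. ] 22.1
150 [ 508.  -171.8  150. ] [ 529.3 -171.7  150. ] 21.3
t 12.0 at [ 519.3 -202.5  125.6] yaw_y 0.83 F [-0.2 -0.2  0.7]
dp [  7.5  -0.2 -64.4] twist 0.03
```

Head top is at z ≈ 134, so the head centre is about 27 mm above the rim. The flat is at about -213, so the post has shifted about 6 mm. I go up, shut the fingers and press on the head to make it tight.

```bash
python3 -m jog '{"dp":[[0,0,-15],[0,0,-40],[0,0,-60],[3,0,-60],[7.5,0,-60],[7.5,0,-60],[7.5,0,-60],[7.5,0,-60]],"twist":[0,0,0,0,0,0,0,0],"claw":[-1,-1,-1,1,1,1,1,1]}'; python3 -m jog '{"dp":[[0,0,0],[0,0,0],[0,0,0],[0,0,0],[0,0,0],[0,0,15],[0,0,30],[0,0,40]],"twist":[0,0,0,0,0,0,0,0],"claw":[1,1,1,1,1,1,1,1]}'
```

```text
t: 12.67
eef_pos: [518.9, -194.8, 184.7]
tcp_rot: [-3.14, -0.001, 1.585]
ft_force: [-0.5, 0.1, 0.0]
opening: 0.706
t: 13.33
eef_pos: [518.9, -194.9, 144.6]
tcp_rot: [-3.141, -0.0, 1.585]
ft_force: [-0.2, 0.1, -0.4]
opening: 0.145
```

```bash
python3 -m jog '{"dp":[[0,0,0],[0,0,0],[0,0,0],[0,0,2],[0,0,4],[0,0,6],[0,0,7],[0,0,8]],"twist":[0,0,0,0,0,0,0,0],"claw":[1,1,1,1,1,1,1,1]}'; python3 -m jog '{"dp":[[0,0,0.5],[0,0,1],[0,0,1.5],[0,0,2],[0,0,2.5],[0,0,3]],"twist":[0,0,0,0,0,0],"claw":[1,1,1,1,1,1]}'
```

```text
t: 14.0
eef_pos: [519.2, -195.0, 137.5]
tcp_rot: [3.142, -0.0, 1.585]
ft_force: [0.4, 0.4, -0.0]
opening: 0.003
t: 14.5
eef_pos: [520.0, -195.0, 136.6]
tcp_rot: [3.139, 0.001, 1.585]
ft_force: [-4.2, 4.4, 24.1]
opening: 0.007
```

```bash
python3 -m jog '{"dp":[[0,0,0.3],[0,0,0.5],[0,0,0.5],[0,0,0.5]],"twist":[0,0,0,0],"claw":[1,1,1,1]}'; python3 -m jog '{"dp":[[0,0,-5],[0,0,-20],[0,0,-50],[0,0,-80],[20,0,-80],[55,0,-80],[55,0,-80]],"twist":[0,0,0,0,0,0,0],"claw":[1,1,1,1,1,1,1]}'
python3 - <<'E'
from h import *
s=snap('scene','pics/s9.png')[1]; t=snap('top','pics/t9.png')[1]; w=snap('wrist','pics/w9.png')[1]
cv2.imwrite('pics/s9c.png',np.hstack([cv2.resize(s[150:230,215:295],(400,500)),cv2.resize(t[155:215,350:412],(400,500))])[...,::-1])
E
```

```text
t: 14.83
eef_pos: [520.1, -195.1, 136.5]
tcp_rot: [3.138, 0.001, 1.585]
ft_force: [-3.1, 4.9, 25.3]
opening: 0.005
t: 15.42
eef_pos: [517.9, -136.4, 214.6]
tcp_rot: [3.141, -0.001, 1.587]
ft_force: [0.7, -0.5, -0.0]
opening: 0.004
```

View pics/s9c.png

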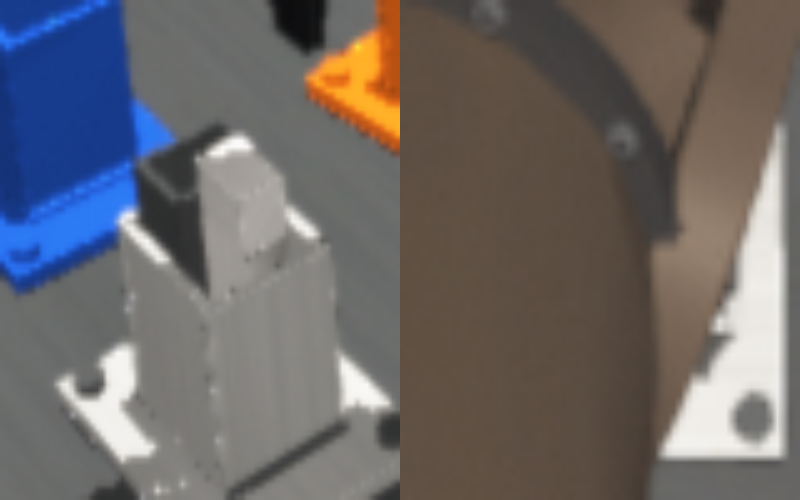

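```bash
python3 -c "
from cell import job_done; print(job_done())"
```

```text
the job is handed in; nothing more can be done
None
```

I handed the job in at about 15.5 s with the wedge pressed tight in the gap of the bare steel stand. I worked the post's position out from geometry, not from a direct measurement.

**What went wrong:** on the first lowering the wedge's tip caught the top of the post. It took about 23 N, and the wedge slid up and tilted about 19° in the grip. I lifted it and pushed its flat face against the post at about 10 N to square it up. That push probably moved the post by itself. I then released the wedge, it dropped into the gap, and I pressed its head with the shut fingers.

**Last checks:**
- **Tightness:** the wedge held without sinking at 25 N.
- **Height:** the fingertips met the head top at z ≈ 136.5 mm, so the head centre is about 29.5 mm above the mouth (allowed 15 to 40).
- **Position:** the head is within about 2 mm of the gap centre in both x and y.
- **Lean:** about 3°, measured just before the final press.
- **Post:** at that depth the wedge is about 30.5 mm thick at the rim, so the post must be shifted about 6 mm. The estimated flat-face position, about -213 against -206.5 at the start, agrees.
- **Robot:** the last picture shows the wedge upright with the arm clear, and the final force reading was near 0 N.

**Limits of the checks:** the arm blocked the top camera, so that view gave no independent check of the post. I also viewed 13 pictures, three over the budget of 10.

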